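Return a used tasting dish through the spring gate

ROBOT

A 7-joint arm with a two-finger parallel gripper is mounted at the origin on the work surface. World frame = base frame: x ahead of the robot, y to its left, z up, the work surface at z = 0. Lengths are in m, angles in rad, forces in N, time in s.
With the tool pointing down it reaches from about 0.35 to 0.775 m from the base axis. Payload 3.1 kg.
Tool frame: the origin (TCP) lies on the centre line of the jaws, within the pads' length; the fingertips stand 25 mm ahead of it and the grasp point (between the pads) lies 6 mm ahead of it (arm.tip_extent is the distance from the TCP to the fingertips, in m); z points along the fingers, x is the direction in which the jaws open and shut, and the axes are right-handed (so a half turn about z gives the same grasp; the last joint's range is limited). The gripper opens to 85 mm and grips with 20 to 120 N. Pads are 22 mm wide; open, the fingers measure 114 mm over their backs; the gripper's body (76 mm by 85 mm) begins 54 mm behind the grasp point. The pads swing forward as they close: fully open they stand 13 mm farther back than shut.
Start: joints at [1.122, 0.311, 0.014, 1.512, -0.004, 1.319, -0.027], TCP at [0.218, -0.505, 0.256] pointing down, gripper open.
Joint ranges: [-2.7, 2.7], [-0.3, 1.91], [-1.27, 1.3], [0.12, 2.57], [-1.44, 4.58], [0.2, 2.03], [-3.05, 3.05]. Speed limits (rad/s): [2.79, 2.79, 3.14, 3.14, 3.14, 3.14, 3.14].

INTERFACE

Orientations are given as [roll, pitch, yaw] about the fixed x, y, z axes, in that order (R = Rz(yaw) Ry(pitch) Rx(roll)).
In Python, from cell import telemetry, viewer, finish_job, arm gives the robot as it stands.
- The arm moves only by the tool servo_tool, never from a script. Its argument "increments" is one flat list of numbers, 7 for each row, row after row: the shift along the tool's x, y, z in mm, then the turn, a rotation vector about the tool's x, y, z in degrees, then the opening, from 0 (shut) to 1 (fully open). A call has 1 to 5 rows; each row is the pose to reach, as a shift and turn from the pose commanded when the call began, along the tool's axes at that moment; what a row does not reach only later rows make up. A row lasts 1/12 s, in which the tool goes at most 41.7 mm and 7.16 degrees, less where a joint would pass 70% of its speed; a pose out of reach is approached as far as the arm can. A call with a gripper value outside its range is refused whole. The fingers move at their own pace and stop on an object; "grip_force" is the grip in N (left out, the last holds). Time passes only in rows, so rows that repeat a pose let the fingers close. It gives the time, the measured TCP pose, the force and the opening at its end, in the units of the state.
- telemetry.sense(): the state, without advancing time (a new reading comes with each control period).
- viewer.grab_frame(name): name is "scene" or "top" or "wrist"; returns (picture, depth): 420x560x3 uint8, blue, green, red; 420x560 float32, m along the optical axis (not along the pixel's ray), 0 where there is no reading.
- viewer.camera_info(name): a dict with "intrinsics" (3x3 intrinsics, pixels), "k1" (the pictures are not rectified: a ray, as slopes to the right and down, at radius r is drawn at 1 + k1 r^2 times it, then the intrinsics apply), "cam_to_world" (4x4, takes a point from camera to world coordinates); the wrist camera has in their place "hand_eye" (4x4, takes a point from camera to tool coordinates, whose origin is the TCP and whose axes are the tool frame's). Camera axes: x right, y down, z forward; pixel columns grow to the right and rows downward; lengths in m; the calibration is good to about 2 mm. A picture is of the moment at which its call begins: read the wrist's pose just before it. camera_info takes no time and is no camera call.
- finish_job(): hands the job in, once; it reports no verdict.
The state is a dict: "time": time; "qpos": joint angles; "joint_vel": joint speeds; "joint_efforts": joint torques, N m; "position": TCP position; "orientation": TCP orientation; "wrist_force": force on the tool from outside, world axes, zero at the start; "wrist_torque": the same for the moment, N m; "opening": finger opening in m.
Only numpy, scipy, OpenCV 4.12 (cv2) and the standard library are available. Lean on these libraries where they do the work, as an engineer would, in place of code of your own. Each camera call takes 0.05 s, during which the arm holds its last target.

TASK

Put the small used tasting dish away in the dish-return station on the counter: push the self-closing grey flap open with one finger, keep it open, and with the other finger push the dish along the deck and over the ledge, so that it drops into the return bay and the flap shuts behind it. Do not grip or lift the dish, do not shove the flap open with the dish (it should stay clear of the flap), and leave everything else on the counter alone.

Things in the scene. Friction and masses are not known exactly. Their poses are not given: they have to be found in the camera images.
- station: fixed stainless dish-return station. Its frame (mm, used in all texts below): origin at table level under the middle of the gate, x = the way the dish goes through, y to the left, z up. Flat deck, top at z 70, x -125 to 10, y -70 to 135, ending at x 10 in a sheer ledge. No roof: fingers may come in from above everywhere
- lane (a point): middle of the dish's lane on the deck: station x -60, y -40, z 70. The lane is 54 mm wide, between a low rail on its left (y -10 to -13, top z 78, x -116 to -8) and the station's right wall (y -67 to -71, top z 90, along the whole station)
- bay (a point): middle of the floor of the open-topped return bay beyond the ledge: station x 75, y 0, z 10. The bay spans x 10 to 141, y -67 to 67; its left wall rises to z 70, its back wall to z 80, its right wall to z 90
- flap (a joint): angle (rad) of the grey upright flap, 128 mm long, 4 thick, z 74 to 104. 0 = shut: it stands at station x 0 from y 63 to -65, across the lane. Positive: its free end swings to +x over the bay, up to 1.45; it cannot open to -x. A spring always shuts it: 0.22 N m at 0, plus 0.1 per rad; a finger 30 mm from the hinge needs about 7 N
- flap_hinge (a point): point on the upright hinge axis of the flap, half-way up the flap: station x 0, y 70, z 89. A round post of radius 6 mm stands there, from the deck up to z 106
- flap_edge (a point): point on the free end of the flap, half-way up, 135 mm from the hinge axis
- dish_center (a point): centre (half-way up) of the small white open-topped rectangular tasting dish, 38 mm along its x, 46 mm along its y, 30 mm tall, about 70 g, unbreakable. It starts upright on the deck, in the lane before the shut flap, its x roughly along the station's x
- dip_pot: bystander, to be left alone: round steel bowl-shaped dip pot, 46 mm across, 32 mm tall, on the left part of the station's deck, left of the hinge post; origin at its foot
- mill: bystander, to be left alone: turned dark wooden pepper mill, 52 mm across, 112 mm tall, on the table to the left of the station; origin at its foot
- spice_jar: bystander, to be left alone: amber glass jar with steel cap, 48 mm across, 80 mm tall, on the table to the right of the station; origin at its foot
- spoon: bystander, to be left alone: steel spoon, 150 mm long, lying on the table to the right of the station; origin under its middle
- spare_dishes: bystander, to be left alone: larger white tray, 70 x 90 x 30 mm, on the table to the right of and beyond the station; origin under its centre
- mug: bystander, to be left alone: white mug, 76 mm across, 85 mm tall, on the table well to the left of the station; origin at its foot
- tin: bystander, to be left alone: plain closed steel tin, 70 mm across, 75 mm tall, on the table to the left; origin at its foot
There are look-alikes about, which are no part of the job. Leave any brown, orange or yellow look-alike of the part that bears dish_center alone.

How it is judged:
On the way, in this order (a step that is already met when the one before it is completed fails the run):
1. a finger has pushed the flap open by more than 0.3 rad, with the dish still on the deck (value of joint flap above 0.3 rad and contact force between the fingers and flap above 0.3 N and x of dish_center in the frame of station below 0.02 m), for 0.05 s.
2. the dish goes through the gate and over the ledge while a finger holds the flap open by more than 0.5 rad (value of joint flap above 0.5 rad and contact force between the fingers and flap above 0.3 N and x of dish_center in the frame of station above 0.022 m), for 0.02 s.
At the end, for the whole second after the job is handed in: the dish lies at rest (any way up) in the return bay, its centre less than 50 mm above the table and within the bay's walls, and the flap is shut (under 0.06 rad) (z of dish_center in the frame of station below 0.05 m and x of dish_center in the frame of station between 0.01 and 0.142 m and y of dish_center in the frame of station between -0.068 and 0.068 m and value of joint flap below 0.06 rad and linear speed of dish below 0.03 m/s and contact force between dish and flap below 0.1 N); the robot touches nothing.
It fails at once if the dish is lifted (its centre more than 20 mm above where it stood) (z of dish_center in the frame of station above 0.105 m).
It fails at once if the dish presses or knocks the flap (more than 1.5 N) (contact force between dish and flap above 1.5 N).
It fails at once if the dish leaves its lane sideways on the deck (x of dish_center in the frame of station below 0 m and (y of dish_center in the frame of station above -0.015 m or y of dish_center in the frame of station below -0.068 m)).
It fails at once if a bystander is moved by more than 15 mm (distance of any of dip_pot, mill, spice_jar, spoon, spare_dishes, mug, tin from where it was at the start of the episode above 0.015 m).
It also fails if it takes over 40 s, if anything falls off the work surface, if the arm or the gripper's body presses on something with over 40 N, if the wrist force passes 120 N, or if a joint passes its speed limit or range.

## Working session

There is one attempt and no reset: what is moved stays moved. The work goes in short steps, Python scripts to look and compute and a tool call to move; the robot and the scene stay as the last step left them, time stands still between calls to the robot, and variables do not carry over. Pictures are saved under pics/ and viewed, and the job is handed in when it is done.

Besides the shell and the picture viewer there is one more tool, called after "Request:" by a JSON object that holds its "fn" and its "kwargs", one argument or row to a line. servo_tool: Moves the arm, as the interface text tells. Its arguments: {"type":"object","properties":{"increments":{"type":"array"},"grip_force":{"type":"number"}},"required":["increments"]}

```bash
ls; mkdir -p pics; python3 - <<'E'
from cell import telemetry, viewer, arm
import cv2
print(telemetry.sense()); print(arm.tip_extent)
for n in ("scene","top"):
    p,d=viewer.grab_frame(n); cv2.imwrite(f"pics/{n}0.png",p); 
    import numpy as np; np.save(f"{n}0.npy",d)
    print(n,viewer.camera_info(n))
print(viewer.camera_info("wrist"))
E
```

```text
pics
{'time': 0.0, 'qpos': array([ 1.12229421,  0.31174444,  0.01400167,  1.51310043, -0.00437735,
        1.31915005, -0.02718415]), 'joint_vel': array([-0.00112148,  0.00052808,  0.00020927, -0.00042386,  0.00038856,
       -0.00043931, -0.00190423]), 'joint_efforts': array([ 2.04147445e-04, -3.79915166e+01,  1.46264266e-01, -2.30589527e+01,
        1.23712909e-02,  1.36943822e-02,  3.65092617e-06]), 'position': array([ 0.21735604, -0.50449624,  0.25519319]), 'orientation': array([ 3.14147065e+00,  2.36881503e-03, -1.16390545e+00]), 'wrist_force': array([-0.71211345, -0.66289604, -0.32114617]), 'wrist_torque': array([ 0.01429881, -0.01251196,  0.01379797]), 'opening': 0.08561664114369079}
0.025
scene {'intrinsics': array([[491.08204462,   0.        , 281.83622991],
       [  0.        , 491.08204462, 209.0659993 ],
       [  0.        ,   0.        ,   1.        ]]), 'k1': -0.07051172701932541, 'cam_to_world': array([[-0.84729351,  0.3217482 , -0.42257756,  1.02988292],
       [ 0.53107352,  0.52429999, -0.66563536,  0.76286074],
       [ 0.00739044, -0.78840828, -0.61510793,  0.75
[... 387 characters left out ...]
.01174983,  0.05829851],
       [-0.01014678, -0.13641587, -0.99059969,  1.11896012],
       [ 0.        ,  0.        ,  0.        ,  1.        ]])}
{'intrinsics': array([[301.58948005,   0.        , 282.19090027],
       [  0.        , 301.58948005, 214.68724728],
       [  0.        ,   0.        ,   1.        ]]), 'k1': 0.014880278381166918, 'hand_eye': array([[ 9.99999744e-01,  7.07002785e-04, -1.13425092e-04,
        -8.09227357e-04],
       [-6.50514687e-04,  9.63214722e-01,  2.68732164e-01,
        -6.75246301e-02],
       [ 2.99247107e-04, -2.68732021e-01,  9.63214935e-01,
        -1.16988545e-01],
       [ 0.00000000e+00,  0.00000000e+00,  0.00000000e+00,
         1.00000000e+00]])}
```

View pics/scene0.png

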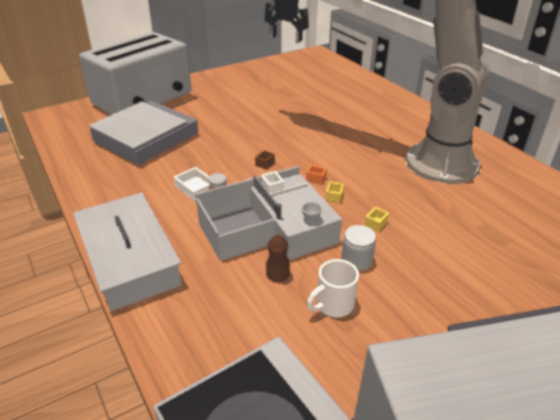

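View pics/top0.png

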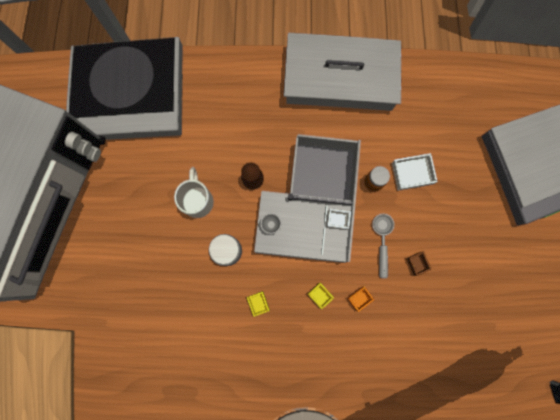

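```bash
python3 - <<'E'
import cv2
p=cv2.imread("pics/top0.png"); c=p[125:275,235:395]; cv2.imwrite("pics/top0c.png",cv2.resize(c,None,fx=5,fy=4*1.25*0.8,interpolation=cv2.INTER_CUBIC))
p=cv2.imread("pics/scene0.png"); c=p[160:260,185:345]; cv2.imwrite("pics/scene0c.png",cv2.resize(c,None,fx=5,fy=5,interpolation=cv2.INTER_CUBIC))
E
```

```text
(no output)
```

View pics/top0c.png

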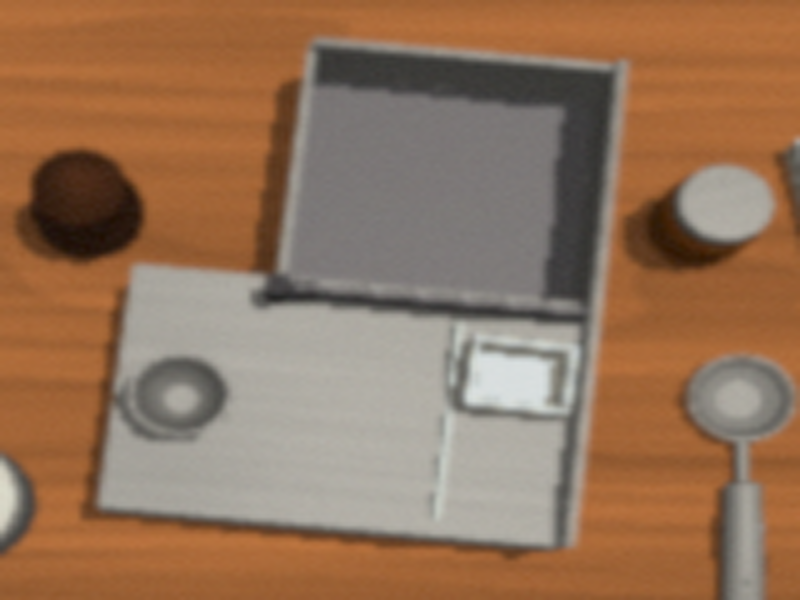

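View pics/scene0c.png

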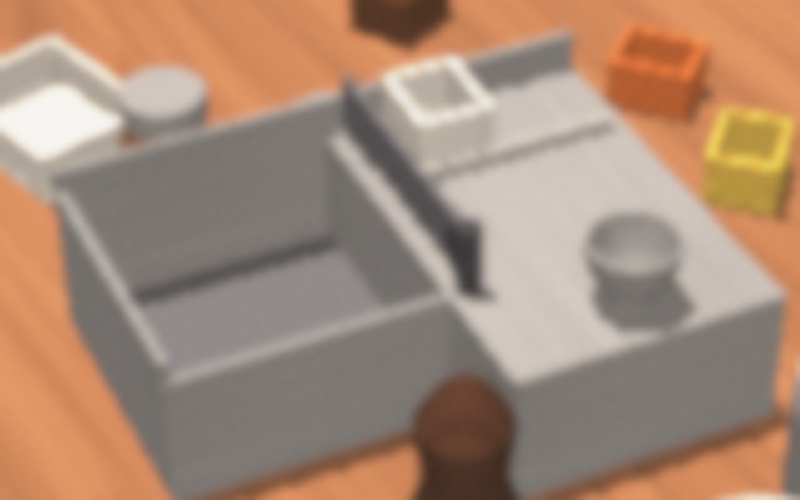

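```bash
cat > h.py <<'E'
import numpy as np, cv2
from scipy.optimize import least_squares
from scipy.spatial.transform import Rotation as R
from cell import viewer
def ray(cam,u,v,T=None):
    i=viewer.camera_info(cam);K=i["intrinsics"]
    n=cv2.undistortPoints(np.array([[[u,v]]],float),K,np.array([i["k1"],0,0,0,0.]))[0,0]
    if T is None:T=i["cam_to_world"]
    return T[:3,3],T[:3,:3]@np.array([n[0],n[1],1.])
def atz(cam,u,v,z,T=None):
    o,d=ray(cam,u,v,T);return o+d*(z-o[2])/d[2]
def proj(cam,P,T=None):
    i=viewer.camera_info(cam)
    if T is None:T=i["cam_to_world"]
    Q=np.linalg.inv(T);q=Q[:3,:3]@P+Q[:3,3]
    return cv2.projectPoints(q.reshape(1,1,3),np.zeros(3),np.zeros(3),i["intrinsics"],np.array([i["k1"],0,0,0,0.]))[0].ravel()
def s2w(s,p): # s=(x,y,yaw), p in m station
    c,si=np.cos(s[2]),np.sin(s[2]); return np.array([s[0]+c*p[0]-si*p[1],s[1]+si*p[0]+c*p[1],p[2]])
def w2s(s,P):
    c,si=np.cos(s[2]),np.sin(s[2]);dx,dy=P[0]-s[0],P[1]-s[1]; return np.array([c*dx+si*dy,-si*dx+c*dy,P[2]])
E
python3 - <<'E'
from h import *
cr=lambda u,v:(235+u/5,125+v/4)
sc=lambda u,v:(185+u/5,160+v/5)
obs=[("top",cr(98,508),(-125,135,70)),("top",cr(133,264),(10,135,70)),("top",cr(555,545),(-125,-67,90)),("top",cr(577,547),(-125,-71,90)),("top",cr(436,518),(-116,-11.5,78)),("top",cr(457,322),(-8,-11.5,78)),("top",cr(275,286),(0,70,106)),("top",cr(314,78),(141,67,60)),
("scene",sc(515,384),(10,135,70)),("scene",sc(785,295),(-125,135,70)),("scene",sc(572,35),(-125,-69,90)),("scene",sc(612,126),(-116,-11.5,78)),("scene",sc(346,80),(0,-65,104))]
obs=[o for o in obs if o[2]!=(141,67,60)]
f=lambda s:np.concatenate([proj(c,s2w(s,np.array(p)/1e3))-uv for c,uv,p in obs])
r=least_squares(f,[.5,0,0],loss="soft_l1");print(r.x,np.round(r.fun.reshape(-1,2) if 0 else f(r.x).reshape(-1,2),1).tolist())
s=r.x;np.save("s.npy",s)
# dish top rim corners z 100
for u,v in [(470,333),(580,342),(572,415),(462,405)]:
    print(np.round(w2s(s,atz("top",*cr(u,v),.1))*1e3,1))
for u,v in [(383,77),(462,57),(493,100),(418,120)]:
    print(np.round(w2s(s,atz("scene",*sc(u,v),.1))*1e3,1))
print("pot",w2s(s,atz("top",*cr(181,393),.102)))
print("jar",w2s(s,atz("top",*cr(725,205),.08)),"spoon",w2s(s,atz("top",*cr(740,400),.01)),"mill",w2s(s,atz("top",*cr(78,195),.11)))
E
```

```text
[ 0.57273224 -0.02597547 -0.09672927] [[-0.4, -0.6], [-0.4, -0.4], [1.6, -0.1], [-0.9, -0.4], [-0.4, -0.1], [0.2, -0.3], [0.2, -0.9], [0.8, -0.6], [0.8, -0.4], [0.3, -1.1], [0.1, -2.5], [0.1, -1.7]]
[-17.3 -15.5 100. ]
[-17.1 -63.  100. ]
[-56.5 -63.1 100. ]
[-56.2 -15.8 100. ]
[-16.1 -58.6 100. ]
[-57.5 -57.6 100. ]
[-54.6 -18.5 100. ]
[-15.9 -19.1 100. ]
pot [-0.062839    0.10380273  0.102     ]
jar [ 0.0689444  -0.12328858  0.08      ] spoon [-0.02992954 -0.15240291  0.01      ] mill [0.03740515 0.15919782 0.11      ]
```

```bash
cat >> h.py <<'E'
def delta(c_s,ztcp,ang=50.):
    """needed shift mm in tool axes and turn (deg rotvec) from measured pose; c_s station mm"""
    from cell import telemetry
    s=np.load("s.npy");t=telemetry.sense()
    P=s2w(s,np.array([c_s[0],c_s[1],0])/1e3);P[2]=ztcp
    R0=R.from_euler("xyz",t["orientation"]);R1=R.from_euler("xyz",[np.pi,0,s[2]+np.radians(ang)])
    print("world tgt",P.round(4),"shift",(R0.inv().apply(P-t["position"])*1e3).round(1),"turn",np.degrees((R0.inv()*R1).as_rotvec()).round(2))
    print("station now",(w2s(s,t["position"])*1e3).round(1),"F",t["wrist_force"].round(1),"t",t["time"],t["opening"])
E
python3 - <<'E'
from h import *
delta((-51,-0.4),.2)
E
```

```text
world tgt [ 0.5219 -0.0214  0.2   ] shift [-323.  -470.9   56. ] turn [-1.2000e-01  9.0000e-02 -1.1115e+02]
station now [-307.5 -510.7  255.3] F [ 0.3 -0.1 -0.7] t 0.1 0.08579454561806543
```

Request:
{"fn": "servo_tool", "kwargs": {
  "increments": [-20,-29,0,0,0,-7,1,-40,-58,0,0,0,-14,1,-60,-87,0,0,0,-21,1,-80,-116,0,0,0,-28,1,-100,-145,0,0,0,-35,1]
}}

```text
time: 0.52
position: [0.3116, -0.3541, 0.2558]
orientation: [-3.141, 0.001, -0.547]
wrist_force: [-0.0, 0.3, 0.8]
opening: 0.0852
```

```bash
python3 -c "
from h import *
delta((-51,-0.4),.2)"
```

```text
world tgt [ 0.5219 -0.0214  0.2   ] shift [   6.6 -393.5   55.9] turn [-4.000e-02  4.000e-02 -7.582e+01]
station now [-228.2 -351.8  255.8] F [-0.   0.3  0.8] t 0.5167 0.08518181777441329
```

Request:
{"fn": "servo_tool", "kwargs": {
  "increments": [0,-39,0,0,0,-7,1,0,-78,0,0,0,-14,1,0,-117,0,0,0,-21,1,0,-156,0,0,0,-28,1,0,-195,0,0,0,-35,1]
}}

```text
time: 0.93
position: [0.4139, -0.1882, 0.2561]
orientation: [3.141, 0.001, 0.064]
wrist_force: [0.8, -1.1, -0.3]
opening: 0.0852
```

```bash
python3 -c "
from h import *
delta((-51,-0.4),.2)"
```

```text
world tgt [ 0.5219 -0.0214  0.2   ] shift [ 118.4 -159.5   56. ] turn [-0.000e+00  3.000e-02 -4.082e+01]
station now [-142.4 -176.8  256.1] F [ 0.8 -1.1 -0.3] t 0.9333 0.0852328376081544
```

Request:
{"fn": "servo_tool", "kwargs": {
  "increments": [24,-32,0,0,0,-7,1,48,-64,0,0,0,-14,1,72,-96,0,0,0,-21,1,95,-128,0,0,0,-28,1,118,-160,0,0,0,-35,1]
}}

```text
time: 1.35
position: [0.5226, -0.0219, 0.256]
orientation: [-3.141, 0.001, 0.674]
wrist_force: [0.9, -0.8, 0.1]
opening: 0.0852
```

```bash
python3 -c "
from h import *
delta((-51,-0.4),.2)"
```

```text
world tgt [ 0.5219 -0.0214  0.2   ] shift [-0.2 -0.8 56. ] turn [-0.01  0.04 -5.82]
station now [-50.3  -0.8 256. ] F [ 0.9 -0.8  0.1] t 1.35 0.08523269454158865
```

Request:
{"fn": "servo_tool", "kwargs": {
  "increments": [0,-1,28,0,0,-5.8,1,0,-1,56,0,0,-5.8,1,0,-1,56,0,0,-5.8,1]
}}

```text
time: 1.6
position: [0.5175, -0.0222, 0.1946]
orientation: [-3.133, 0.008, 0.772]
wrist_force: [-0.8, -0.8, -1.9]
opening: 0.0853
```

```bash
python3 - <<'E'
from h import *
from cell import telemetry
delta((-51,-0.4),.2)
for n in ("scene","wrist","top"):
    p,d=viewer.grab_frame(n); cv2.imwrite(f"pics/{n}1.png",p); np.save(f"{n}1.npy",d)
p=cv2.imread("pics/scene1.png")[110:260,185:345]; cv2.imwrite("pics/scene1c.png",cv2.resize(p,None,fx=4,fy=4,interpolation=cv2.INTER_CUBIC))
E
```

```text
world tgt [ 0.5219 -0.0214  0.2   ] shift [ 3.6  2.6 -5.4] turn [-0.52  0.47 -0.22]
station now [-55.4  -1.5 194.6] F [-0.8 -0.8 -1.9] t 1.6 0.08526920225108693
```

View pics/scene1c.png

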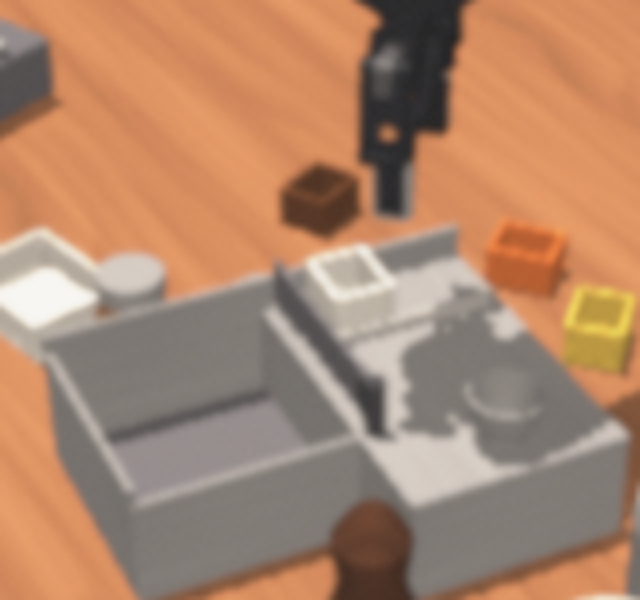

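View pics/wrist1.png

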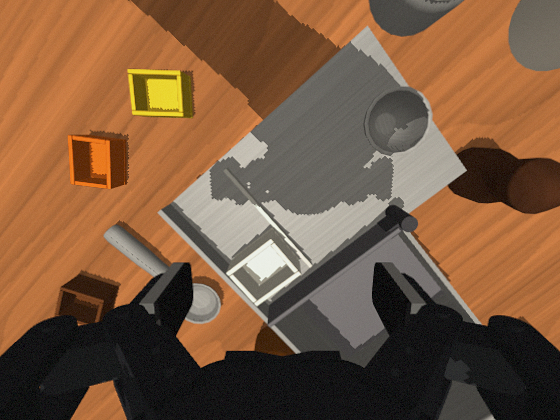

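```bash
python3 - <<'E'
from h import *
from cell import telemetry
delta((-51,-0.4),.2)
t=telemetry.sense()
T=np.eye(4);T[:3,:3]=R.from_euler("xyz",t["orientation"]).as_matrix();T[:3,3]=t["position"]
s=np.load("s.npy")
i=viewer.camera_info("scene");d=np.load("scene1.npy")
for v in range(110,168,3):
  row=[]
  for u in (280,283,286,290):
    z=d[v,u];o,r=ray("scene",u,v);P=o+r*z
    q=T[:3,:3].T@(P-T[:3,3])*1e3; row.append(q.round(0).astype(int).tolist())
  print(v,row)
d=np.load("wrist1.npy");p=cv2.imread("pics/wrist1.png")
He=viewer.camera_info("wrist")["hand_eye"]
for (u,v) in [(178,270),(183,280),(170,280),(180,268),(160,280),(150,300),(387,270),(380,280),(395,285),(410,295),(388,267)]:
    o,r=ray("wrist",u,v,He);print((u,v),((o+r*d[v,u])*1e3).round(1))
E
```

```text
world tgt [ 0.5219 -0.0214  0.2   ] shift [ 1.3 -1.2  0.9] turn [ 0.02 -0.   -0.43]
station now [-51.   -2.2 200.9] F [-0.3 -0.7  1.6] t 1.75 0.08541856867576635
110 [[33, 6, -104], [38, -2, -107], [39, -8, -108], [37, -16, -108]]
113 [[39, 4, -100], [37, -2, -99], [38, -8, -101], [34, -15, -100]]
116 [[35, 5, -91], [37, -2, -93], [35, -8, -93], [24, -13, -88]]
119 [[37, 4, -86], [36, -1, -85], [40, -9, -88], [23, -13, -81]]
122 [[43, 3, -82], [42, -3, -82], [42, -9, -83], [23, -13, -73]]
125 [[63, -2, -86], [63, -8, -87], [63, -14, -88], [22, -13, -66]]
128 [[70, -4, -83], [69, -10, -84], [64, -15, -82], [23, -14, -60]]
131 [[68, -3, -75], [67, -9, -75], [66, -15, -76], [30, -15, -56]]
134 [[66, -3, -67], [72, -10, -71], [67, -16, -70], [39, -17, -55]]
137 [[71, -4, -63], [70, -10, -63], [61, -14, -59], [39, -18, -48]]
140 [[70, -4, -56], [72, -11, -58], [66, -15, -55], [36, -17, -38]]
143 [[-344, 98, 200], [71, -11, -51], [64, -15, -47], [-42, 0, 15]]
146 [[67, -3, -40], [71, -10, -43], [63, -15, -39], [-339, 66, 203]]
149 [[72, -5, -36], [73, -11, -38], [67, -16, -35], [-318, 61, 201]]
152 [[73, -5, -30], [76, -12, -32], [48, -11, -15], [-300, 57, 200]]
155 [[54, 0, -10], [57, -7, -13], [48, -12, -8], [-288, 54, 203]]
158 [[54, 0, -3], [53, -6, -3], [47, -12, 0], [-267, 49, 199]]
161 [[57, -1, 3], [56, -7, 2], [51, -12, 5], [-258, 47, 204]]
164 [[51, 1, 15], [48, -5, 16], [48, -12, 14], [-234, 42, 198]]
167 [[-216, 66, 201], [-218, 58, 201], [-224, 51, 204], [-226, 40, 203]]
(178, 270) [-44.3 -12.2  -0.2]
(183, 280) [-43.4  -6.3   2.2]
(170, 280) [-44.6 -12.   -8.6]
(180, 268) [-43.9 -12.4   1.3]
(160, 280) [-48.1 -12.6  -9.6]
(150, 300) [-46.8 -11.4 -22.2]
(387, 270) [ 44.2 -12.2  -0. ]
(380, 280) [42.4 -6.3  2.2]
(395, 285) [ 43.2 -11.8 -12.2]
(410, 295) [ 45.7 -12.1 -20. ]
(388, 267) [ 45.5 -12.3   2.6]
```

Request:
{"fn": "servo_tool", "kwargs": {
  "increments": [1,-1,25,0,0,-0.4,1,1,-1,50,0,0,-0.4,1,1,-1,75,0,0,-0.4,1,1,-1,85,0,0,-0.4,1,1,-1,85,0,0,-0.4,1]
}}

```text
time: 2.17
position: [0.5207, -0.0221, 0.1144]
orientation: [-3.14, 0.002, 0.775]
wrist_force: [-1.5, 0.7, -0.7]
opening: 0.085
```

Request:
{"fn": "servo_tool", "kwargs": {
  "increments": [0,0,0,0,0,0,1,0,0,0,0,0,0,1]
}}

```text
time: 2.33
position: [0.5234, -0.0213, 0.1175]
orientation: [3.138, -0.003, 0.776]
wrist_force: [0.2, 0.8, 0.5]
opening: 0.0856
```

```bash
python3 - <<'E'
from h import *
from cell import telemetry
delta((-51,-0.4),.092)
for n in ("scene","wrist","top"):
    p,d=viewer.grab_frame(n); cv2.imwrite(f"pics/{n}2.png",p); np.save(f"{n}2.npy",d)
p=cv2.imread("pics/scene2.png")[110:260,185:345]; cv2.imwrite("pics/scene2c.png",cv2.resize(p,None,fx=4,fy=4,interpolation=cv2.INTER_CUBIC))
E
```

```text
world tgt [ 0.5219 -0.0214  0.092 ] shift [-1.2 -1.  25.5] turn [ 0.18 -0.16  0.02]
station now [-4.950e+01 -1.000e-01  1.175e+02] F [0.2 0.8 0.5] t 2.3333 0.08556368723884387
```

View pics/scene2c.png

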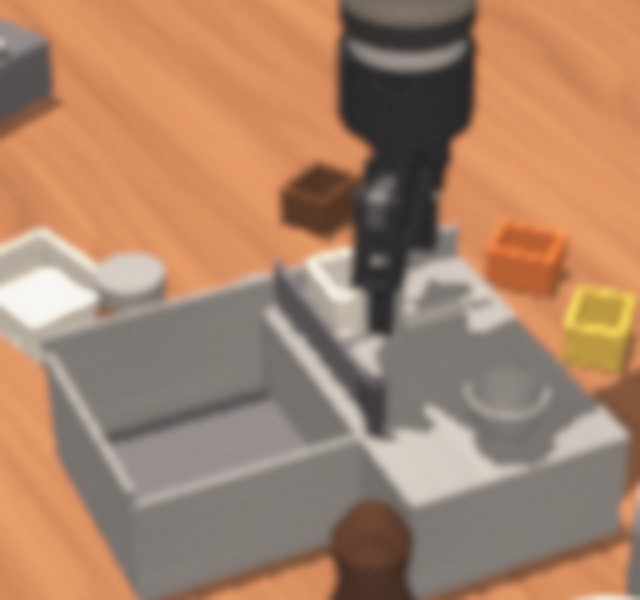

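View pics/wrist2.png

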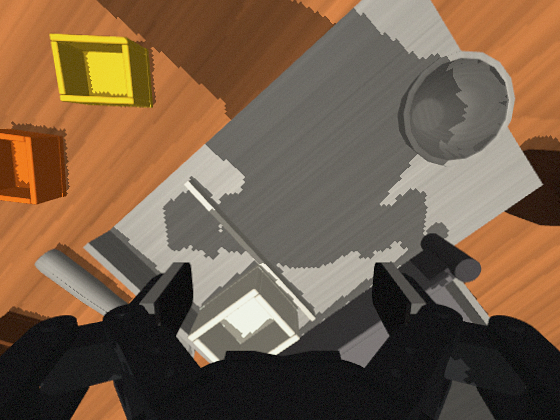

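```bash
python3 - <<'E'
from h import *
from cell import telemetry
t=telemetry.sense();print(t["position"],t["orientation"])
T=np.eye(4);T[:3,:3]=R.from_euler("xyz",[np.pi,0,t["orientation"][2]]).as_matrix();T[:3,3]=t["position"]
Tc=T@viewer.camera_info("wrist")["hand_eye"]
s=np.load("s.npy")
for n,p in dict(railL=(-116,-10,78),railR=(-116,-13,78),railE=(-8,-10,78),post=(0,70,106),dk=(10,135,70),wall=(-125,-67,90),dkc=(-125,135,70),).items():
    print(n,proj("wrist",s2w(s,np.array(p)/1e3),Tc).round(1))
for n,u,v,z in [("dishBL",264,290,100),("dish back-right?",190,337,100),("dish front left",298,335,100)]:
    print(n,(w2s(s,atz("wrist",u,v,z/1e3,Tc))*1e3).round(1))
p=cv2.imread("pics/wrist2.png");cv2.imwrite("pics/wrist2c.png",cv2.resize(p[160:380,140:500],None,fx=2.2,fy=2.2,interpolation=cv2.INTER_CUBIC))
E
```

```text
[ 0.52291933 -0.02120278  0.11695982] [ 3.13904242e+00 -2.13144505e-03  7.76634841e-01]
railL [186.4 180.2]
railR [182.3 183.9]
railE [315.1 319. ]
post [468.5 270.6]
dk [544.1 184. ]
wall [ 85.7 242.2]
dkc [405.6 -43.4]
dishBL [-50.6 -11.6 100. ]
dish back-right? [-54.7 -58.6 100. ]
dish front left [-19.7 -15.1 100. ]
```

View pics/wrist2c.png

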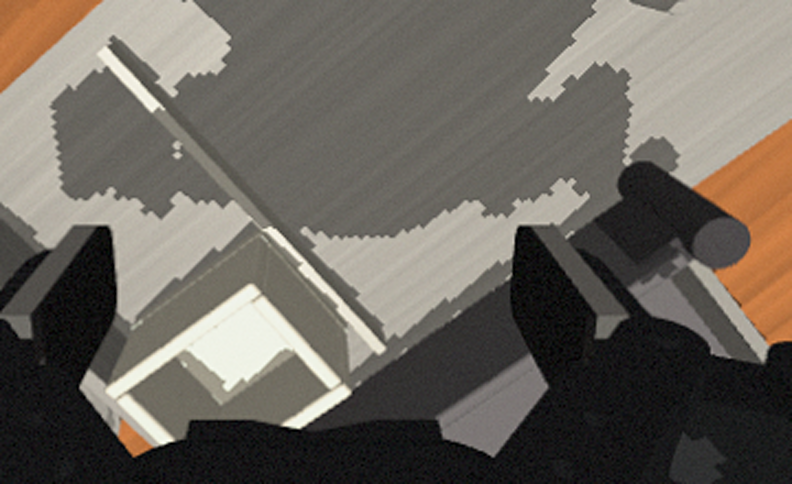

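```bash
python3 - <<'E'
from h import *
delta((-55,-1),.092)
E
```

```text
world tgt [ 0.5179 -0.0217  0.092 ] shift [-4.  -3.3 24.9] turn [ 0.15 -0.12  0.04]
station now [-5.00e+01 -1.00e-01  1.17e+02] F [-0.7  0.1 -0.6] t 2.4833 0.08530183479699939
```

Request:
{"fn": "servo_tool", "kwargs": {
  "increments": [-4,-3,0,0,0,0,1,-4,-3,12,0,0,0,1,-4,-3,20,0,0,0,1,-4,-3,24,0,0,0,1,-4,-3,24,0,0,0,1]
}}

```text
time: 2.9
position: [0.5156, -0.022, 0.0903]
orientation: [-3.14, 0.002, 0.777]
wrist_force: [0.3, 0.9, -0.1]
opening: 0.0856
```

Request:
{"fn": "servo_tool", "kwargs": {
  "increments": [0,0,0,0,0,0,1,0,0,0,0,0,0,1]
}}

```text
time: 3.07
position: [0.517, -0.0218, 0.0916]
orientation: [3.141, -0.0, 0.777]
wrist_force: [0.1, 0.1, 1.3]
opening: 0.085
```

```bash
python3 - <<'E'
from h import *
delta((-55,-1),.092)
for n in ("scene","top"):
    p,d=viewer.grab_frame(n); cv2.imwrite(f"pics/{n}3.png",p)
p=cv2.imread("pics/scene3.png")[150:250,225:345]; cv2.imwrite("pics/scene3c.png",cv2.resize(p,None,fx=6,fy=6,interpolation=cv2.INTER_CUBIC))
E
```

```text
world tgt [ 0.5179 -0.0217  0.092 ] shift [ 0.7  0.5 -0.4] turn [ 0.02 -0.03  0.06]
station now [-55.9  -1.2  91.6] F [0.1 0.1 1.3] t 3.0667 0.08503278354150466
```

View pics/scene3c.png

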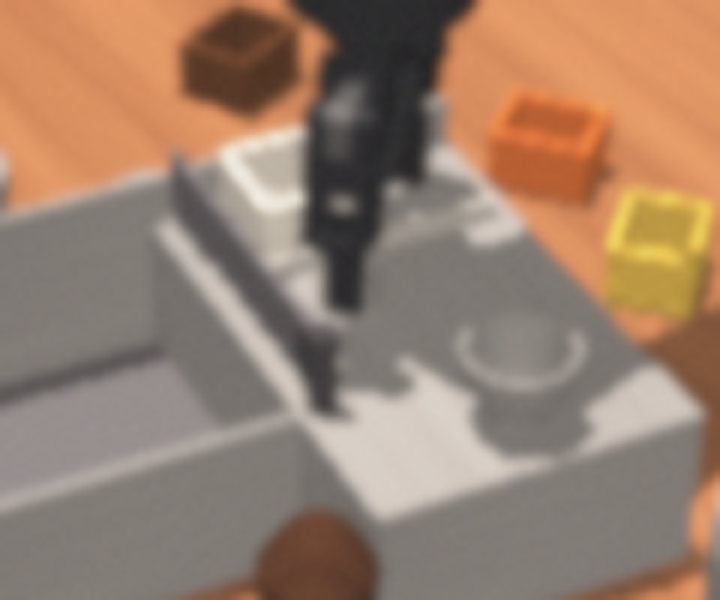

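Request:
{"fn": "servo_tool", "kwargs": {
  "increments": [3.2,3.8,0,0,0,0,1,6.4,7.7,0,0,0,0,1,9.6,11.5,0,0,0,0,1,12.9,15.3,0,0,0,0,1,12.9,15.3,0,0,0,0,1]
}}

```text
time: 3.58
position: [0.5351, -0.0237, 0.091]
orientation: [-3.138, 0.004, 0.778]
wrist_force: [-7.0, 0.1, 5.7]
opening: 0.0855
```

```bash
python3 - <<'E'
from h import *
delta((-35,-1),.092)
for n in ("scene","top"):
    p,d=viewer.grab_frame(n); cv2.imwrite(f"pics/{n}4.png",p)
p=cv2.imread("pics/scene4.png")[150:250,225:345]; q=cv2.imread("pics/top4.png")[150:270,250:370]
cv2.imwrite("pics/c4.png",np.hstack([cv2.resize(p,(480,400),interpolation=cv2.INTER_CUBIC),cv2.resize(q,(320,400),interpolation=cv2.INTER_CUBIC)]))
E
```

```text
world tgt [ 0.5378 -0.0236  0.092 ] shift [ 2.   1.8 -1. ] turn [-0.2   0.23  0.1 ]
station now [-37.6  -1.3  91. ] F [-7.   0.1  5.7] t 3.5833 0.08552488423793667
```

View pics/c4.png

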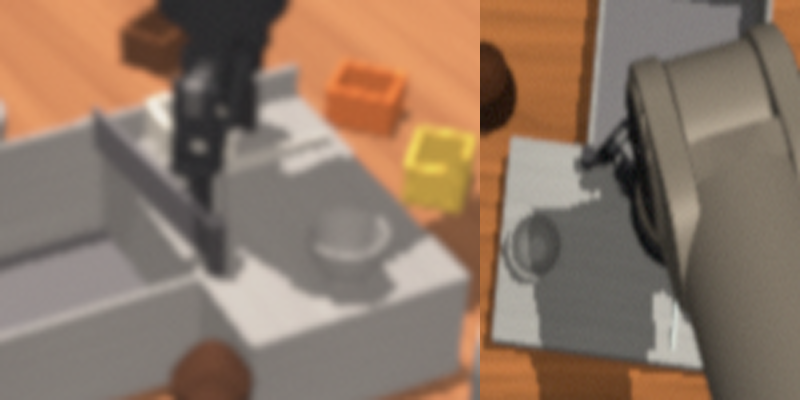

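Request:
{"fn": "servo_tool", "kwargs": {
  "increments": [3.2,3.8,-1,0,0,0,1,6.4,7.7,-2,0,0,0,1,9.6,11.5,-2,0,0,0,1,9.6,11.5,-2,0,0,0,1]
}}

```text
time: 4.02
position: [0.5469, -0.0231, 0.0913]
orientation: [-3.132, 0.007, 0.78]
wrist_force: [-8.7, 2.5, 1.8]
opening: 0.0856
```

```bash
python3 - <<'E'
from h import *
delta((-20,-1),.092)
for n in ("scene","wrist"):
    p,d=viewer.grab_frame(n); cv2.imwrite(f"pics/{n}5.png",p)
p=cv2.imread("pics/scene5.png")[150:250,225:345]; q=cv2.imread("pics/wrist5.png")[180:360,140:440]
cv2.imwrite("pics/c5.png",np.hstack([cv2.resize(p,(400,400),interpolation=cv2.INTER_CUBIC),cv2.resize(q,(400,400),interpolation=cv2.INTER_CUBIC)]))
E
```

```text
world tgt [ 0.5527 -0.025   0.092 ] shift [ 2.8  5.5 -0.8] turn [-0.56  0.43  0.25]
station now [-26.    0.4  91.3] F [-8.7  2.5  1.8] t 4.0167 0.08561455780116621
```

View pics/c5.png

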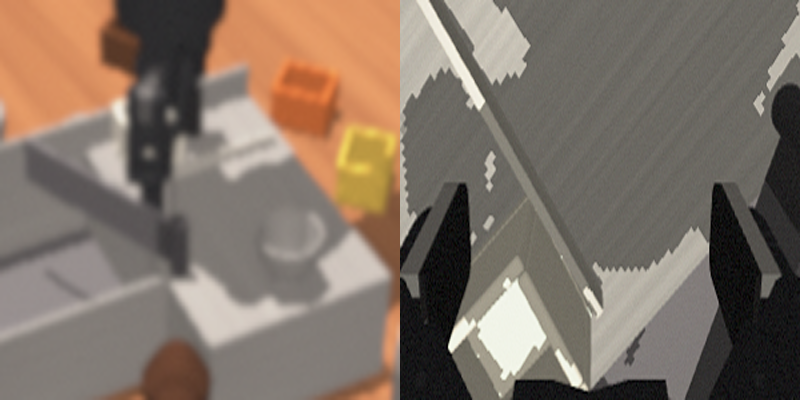

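Request:
{"fn": "servo_tool", "kwargs": {
  "increments": [3.2,3.8,0,0,0,0,1,6.4,7.7,0,0,0,0,1,9.6,11.5,0,0,0,0,1,12.9,15.3,0,0,0,0,1,12.9,15.3,0,0,0,0,1]
}}

```text
time: 4.53
position: [0.567, -0.0274, 0.091]
orientation: [-3.134, 0.01, 0.778]
wrist_force: [-8.4, -0.7, 0.2]
opening: 0.0849
```

```bash
cat > look.py <<'E'
from h import *
import sys
k=sys.argv[1]
delta((0,-1),.092)
for n in ("scene","wrist"):
    p,d=viewer.grab_frame(n); cv2.imwrite(f"pics/{n}{k}.png",p)
p=cv2.imread(f"pics/scene{k}.png")[150:250,190:310]; q=cv2.imread(f"pics/wrist{k}.png")[180:380,140:440]
cv2.imwrite(f"pics/c{k}.png",np.hstack([cv2.resize(p,(400,400),interpolation=cv2.INTER_CUBIC),cv2.resize(q,(400,400),interpolation=cv2.INTER_CUBIC)]))
E
python3 look.py 6
```

```text
world tgt [ 0.5726 -0.027   0.092 ] shift [ 4.3  3.6 -1.1] turn [-0.44  0.55  0.13]
station now [-5.5 -2.  91. ] F [-8.4 -0.7  0.2] t 4.5333 0.084908973255675
```

View pics/c6.png

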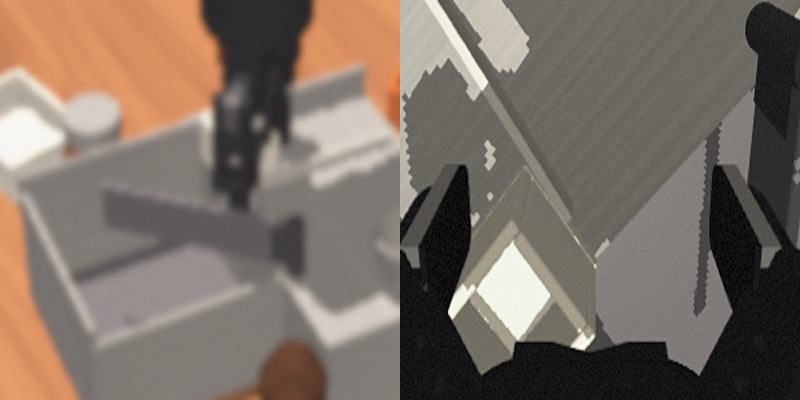

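Request:
{"fn": "servo_tool", "kwargs": {
  "increments": [3.2,3.8,0,0,0,0,1,6.4,7.7,0,0,0,0,1,9.6,11.5,0,0,0,0,1,9.6,11.5,0,0,0,0,1]
}}

```text
time: 4.97
position: [0.5818, -0.0308, 0.0905]
orientation: [-3.135, 0.011, 0.777]
wrist_force: [-7.6, -3.6, -0.7]
opening: 0.0855
```

```bash
python3 look.py 7
```

```text
world tgt [ 0.5726 -0.027   0.092 ] shift [-3.9 -9.2 -1.3] turn [-0.37  0.66  0.05]
station now [ 9.5 -3.9 90.5] F [-7.6 -3.6 -0.7] t 4.9667 0.08550115834748115
```

View pics/c7.png

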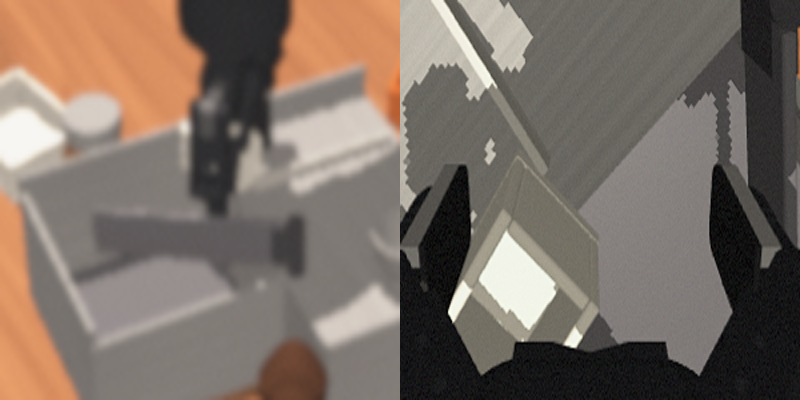

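Request:
{"fn": "servo_tool", "kwargs": {
  "increments": [4.2,3.1,0,0,0,0,1,7.4,6.5,0,0,0,0,1,10,8,0,0,0,0,1,10,8,0,0,0,0,1]
}}

```text
time: 5.4
position: [0.5954, -0.03, 0.0907]
orientation: [-3.137, 0.01, 0.776]
wrist_force: [-5.4, -3.2, -2.7]
opening: 0.0853
```

```bash
python3 look.py 8
```

```text
world tgt [ 0.5726 -0.027   0.092 ] shift [-14.2 -18.1  -1.1] turn [-0.26  0.59  0.01]
station now [23.  -1.8 90.7] F [-5.4 -3.2 -2.7] t 5.4 0.08525755716915046
```

View pics/c8.png

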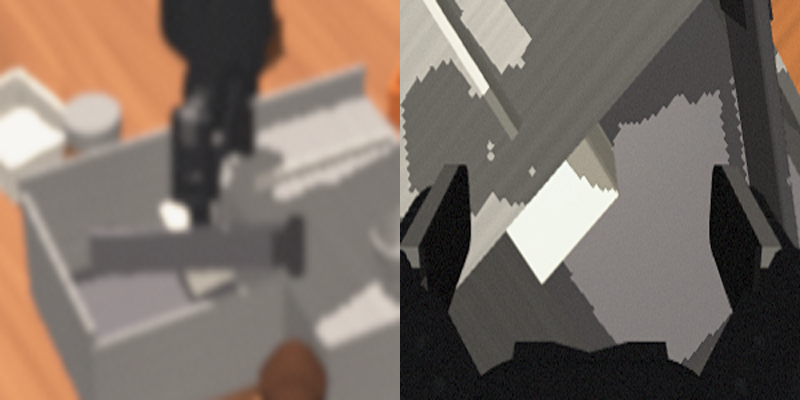

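Request:
{"fn": "servo_tool", "kwargs": {
  "increments": [0,0,0,0,0,0,1,0,0,0,0,0,0,1,0,0,0,0,0,0,1,0,0,0,0,0,0,1]
}}

```text
time: 5.83
position: [0.5951, -0.0304, 0.0907]
orientation: [-3.137, 0.011, 0.776]
wrist_force: [-5.6, -3.1, -1.9]
opening: 0.0855
```

```bash
python3 look.py 9; python3 - <<'E'
from h import *
from cell import telemetry
t=telemetry.sense();p,d=viewer.grab_frame("wrist")
T=np.eye(4);T[:3,:3]=R.from_euler("xyz",t["orientation"]).as_matrix();T[:3,3]=t["position"]
Tc=T@viewer.camera_info("wrist")["hand_eye"];s=np.load("s.npy")
m=(p.min(2)>185)
P=[]
for v,u in zip(*np.nonzero(m)):
    o,r=ray("wrist",u,v,Tc);q=w2s(s,o+r*d[v,u])*1e3
    if q[0]>10:P.append(q)
P=np.array(P);print(len(P),np.percentile(P,[2,50,98],axis=0).round(1))
E
```

```text
world tgt [ 0.5726 -0.027   0.092 ] shift [-13.7 -18.2  -1.1] turn [-0.25  0.62 -0.02]
station now [22.7 -2.2 90.7] F [-5.6 -3.1 -1.9] t 5.8333 0.08550099750857201Traceback (most recent call last):
  File "<stdin>", line 9, in <module>
  File "h.py", line 6, in ray
    i=viewer.camera_info(cam);K=i["intrinsics"]
ValueError: time passes only in moves, steps and waits
```

View pics/c9.png

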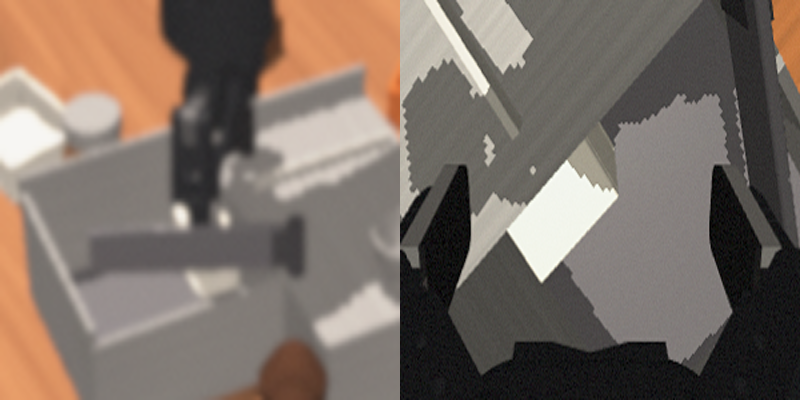

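```bash
python3 - <<'E'
from h import *
from cell import telemetry
t=telemetry.sense();p,d=viewer.grab_frame("wrist")
T=np.eye(4);T[:3,:3]=R.from_euler("xyz",t["orientation"]).as_matrix();T[:3,3]=t["position"]
Tc=T@viewer.camera_info("wrist")["hand_eye"];s=np.load("s.npy")
for u,v in [(267,263),(300,278),(249,318),(223,295),(260,290),(283,250),(298,255)]:
    o,r=ray("wrist",u,v,Tc);print((u,v),(w2s(s,o+r*d[v,u])*1e3).round(1))
E
```

```text
(267, 263) [ 20.1 -12.3  47.4]
(300, 278) [39.5 -3.6 47.7]
(249, 318) [ 40.7 -44.6  47.2]
(223, 295) [ 19.1 -46.2  47.1]
(260, 290) [ 30.9 -27.3  46.5]
(283, 250) [21.5 -1.5 42.1]
(298, 255) [37.4 -1.9 20. ]
```

Request:
{"fn": "servo_tool", "kwargs": {
  "increments": [-6.4,-7.7,0,0,0,0,1,-12.9,-15.3,0,0,0,0,1,-19.3,-23,0,0,0,0,1,-25.7,-30.6,0,0,0,0,1,-32,-38.3,0,0,0,0,1]
}}

```text
time: 6.45
position: [0.5477, -0.0276, 0.0923]
orientation: [3.14, 0.008, 0.772]
wrist_force: [-4.0, -5.1, -0.2]
opening: 0.0856
```

Request:
{"fn": "servo_tool", "kwargs": {
  "increments": [-4.5,-5.4,0,0,0,0,1,-9,-10.7,0,0,0,0,1,-13.5,-16.1,0,0,0,0,1,-18,-21.4,0,0,0,0,1,-22.5,-26.8,0,0,0,0,1]
}}

```text
time: 6.87
position: [0.5151, -0.0184, 0.0936]
orientation: [3.141, -0.002, 0.777]
wrist_force: [0.5, -0.9, 0.8]
opening: 0.0858
```

```bash
python3 look.py 10
```

```text
world tgt [ 0.5726 -0.027   0.092 ] shift [35.  46.5  1.7] turn [ 0.04 -0.11  0.08]
station now [-58.1   2.   93.6] F [ 0.5 -0.9  0.8] t 6.8667 0.08579024045086343
```

View pics/c10.png

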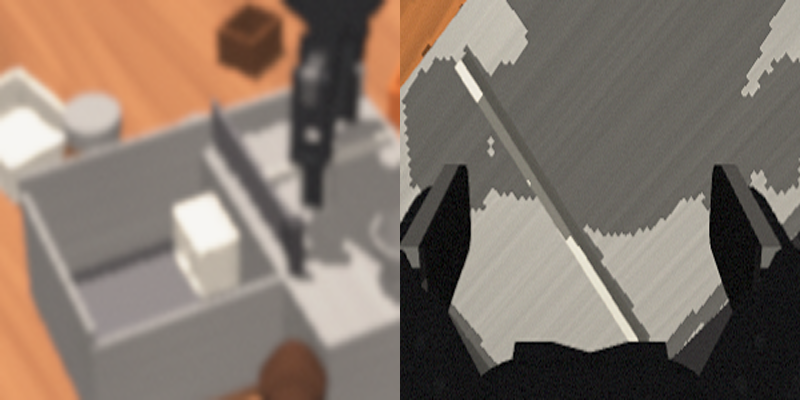

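Dish lies in the bay, flap appears shut, and the wrist force is near zero. Now I raise the fingers clear.

Request:
{"fn": "servo_tool", "kwargs": {
  "increments": [-2,-2,-25,0,0,0,1,-2,-2,-55,0,0,0,1,-2,-2,-90,0,0,0,1,-2,-2,-120,0,0,0,1,-2,-2,-120,0,0,0,1]
}}

```text
time: 7.38
position: [0.5168, -0.0179, 0.2204]
orientation: [3.131, -0.01, 0.778]
wrist_force: [0.6, 0.0, 1.3]
opening: 0.0854
```

Request:
{"fn": "servo_tool", "kwargs": {
  "increments": [0,0,0,0,0,0,1,0,0,0,0,0,0,1,0,0,0,0,0,0,1]
}}

```text
time: 7.63
position: [0.5109, -0.0191, 0.2118]
orientation: [-3.14, 0.002, 0.777]
wrist_force: [0.1, -0.4, -0.7]
opening: 0.0853
```

```bash
python3 look.py 11; python3 - <<'E'
from h import *
from cell import telemetry
s=np.load("s.npy");print((proj("scene",s2w(s,np.array([0,-65,104])/1e3))),telemetry.sense()["wrist_force"])
E
```

```text
world tgt [ 0.5726 -0.027   0.092 ] shift [ 38.7  49.2 119.6] turn [-0.12  0.11  0.07]
station now [-62.2   0.9 211.8] F [ 0.1 -0.4 -0.7] t 7.6333 0.08526014212278912
[254.26594839 174.31562879] [-0.0954919   0.40198422 -0.17252856]
```

View pics/wrist11.png

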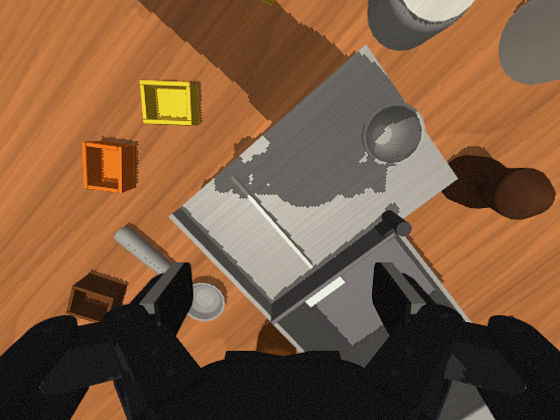

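View pics/scene11.png

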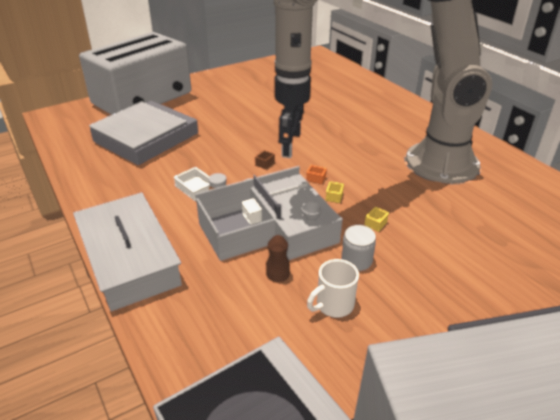

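The dish is in the bay at (251,211) in the scene picture. The flap is shut against the right wall at (258,180), as it was at the start. The bystanders look unmoved and the fingers are clear.

```bash
python3 -c "
from cell import finish_job
print(finish_job())"
```

```text
the job is handed in; nothing more can be done
None
```

The small white dish is in the return bay with the flap shut behind it, and I handed the job in at about 7.8 s of the 40 s allowed. The hand-in reports no verdict, so these are my own last checks.

**What I did:** With the gripper fully open and turned about 50° to the station, I moved it forward in one line. The leading finger pushed the flap open near its hinge to about 1.1–1.2 rad (judged from pictures), with about 6–9 N at the wrist. The trailing finger slid the dish down the lane and over the ledge. I then drew back so the flap shut on the retreating finger, and lifted clear.

**Last checks:**
- **Dish:** it lies on its side, its centre at about x 26, y -24, z 29 mm in the station frame. That is inside the bay and below the 50 mm limit. It is only about 4 mm past the 22 mm line that the second step needed. I measured it there while the finger still held the flap open.
- **Flap:** it looks shut, in its starting place, in the scene and wrist pictures. I did not measure the angle.
- **Robot and bystanders:** wrist force was near zero and the fingers were well clear. The bystanders look unmoved by eye.

**Not as planned:** while pushing, the arm gave way by up to about 6 mm. It also drifted about 3 mm sideways, which I corrected. I saw no contact between dish and flap in any picture, but could not measure the force between them.

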